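# Unlock the tester case and hold the key turned

## Robot

A 6-joint arm with a two-finger parallel gripper is mounted at the origin on the work surface. World frame = base frame: x ahead of the robot, y to its left, z up, the work surface at z = 0. Lengths are in m, angles in rad, forces in N, time in s.
With the tool pointing down it reaches from about 0.35 to 0.775 m from the base axis. Payload 5.5 kg.
Tool frame: the origin (TCP) lies midway between the tips of the shut fingers; the grasp point (between the pads) lies grasp_offset behind it (grasp_offset is the distance from the TCP to the grasp point, in m); z points along the fingers, y is the line along which they close (so a half turn about z gives the same grasp; the last joint's range is limited). The gripper opens to 85 mm and grips with 20 to 120 N. Pads are 22 mm wide; open, the fingers measure 114 mm over their backs; the gripper's body (76 mm by 85 mm) begins 54 mm behind the grasp point. The pads swing forward as they close: fully open they stand 13 mm farther back than shut.
Start: joints at [-1.266, 0.313, 0.046, 1.304, 0, 1.431], TCP at [0.247, -0.519, 0.231] pointing down, gripper open.
Joint ranges: [-2.76, 2.76], [-0.86, 1.69], [-1.03, 1.26], [-2.2, 2.34], [-1.47, 1.5], [-3.14, 3.14]. Speed limits (rad/s): [2.57, 2.57, 3.14, 3.14, 3.14, 3.14].

## Interface

Orientations are given as a unit quaternion [w, x, y, z].
In Python, from workcell import * gives the robot as it stands.
- The arm moves only by the tool step_arm, never from a script. Its argument "deltas" is a list of rows, each a list of 7 numbers: the shift along the world's x, y, z in mm, then the turn, a rotation vector about the world's x, y, z in degrees, then the gripper's target within -1 to 1 (fully open at 1, half-way at 0, shut at -1). A call has 1 to 5 rows; each row shifts and turns the commanded pose from where the row before left it; what a row does not reach is not made up. A row lasts 1/10 s, in which the tool goes at most 50 mm and 8.59 degrees, less where a joint would pass 70% of its speed; a pose out of reach is approached as far as the arm can. A call is refused whole if a number of a shift passes 50 or a number of a turn 8.59, either way. A call with a gripper value outside its range is refused whole. The fingers move at their own pace and stop on an object; "newtons" is the grip in N (left out, the last holds). Time passes only in rows, so rows that do not move let the fingers close. It gives the time, the measured TCP pose, the force, the opening and the grip force at its end, in the units of the state.
- get_state(): the state, without advancing time (a new reading comes with each control period).
- read_camera(name): name is "scene" or "top" or "wrist"; returns a dict with "image" (480x640x3 uint8, red, green, blue), "z_map" (480x640 float32, m along the optical axis (not along the pixel's ray), 0 where there is no reading), "K" (3x3 intrinsics, pixels), "world_from_camera" (4x4, takes a point from camera to world coordinates). Camera axes: x right, y down, z forward; pixel columns grow to the right and rows downward; lengths in m; the calibration is good to about 2 mm. A picture is of the moment at which its call begins.
- hand_in(): hands the job in; it is judged then, once.
The state is a dict: "clock": time; "joint_pos": joint angles; "qvel": joint speeds; "tau": joint torques, N m; "tcp_pos": TCP position; "orientation": TCP orientation; "wrist_force": force on the tool from outside, world axes, zero at the start; "ft_torque": the same for the moment, N m; "finger_gap": finger opening in m; "grip_force": force on a finger pad.
Only numpy, scipy, OpenCV 4.12 (cv2) and the standard library are available. Lean on these libraries where they do the work, as an engineer would, in place of code of your own. Each camera call takes 0.05 s, during which the arm holds its last target. There are 200 camera calls.

## Task

Pull the flat-headed key out of its wooden block, put it into the lock on top of the grey tester case and work it down past the sticky pins until it is fully home. Then turn it a quarter turn clockwise, to the stop, against its return spring, and finish there: keep hold of the key and keep it turned, so that the bolt stays drawn back. Leave the other key, the cosmetics and the tape roll where they are.

Things in the scene. Friction and masses are not known exactly. Their poses are not given: they have to be found in the camera images.
- key_center (a point): Middle of the head of the case key, plain steel, about 70 g, standing upright in a wooden block, blade down. The head is a flat upright plate 34 mm wide (key x), 10 mm thick (key y: pinch across this), 30 mm high, edges rounded; key z is up. Below it a round shank, 6 mm diameter, 21 mm long, then the blade. Tip 61 mm below this point. Works either way round (half turn about z).
- key_tip (a point): Lowest point of the same key, the end of its blade; same axes. The blade is flat, 16 mm wide (x), 6 mm thick (y), 26 mm long from tip to shank; its last 8 mm narrow to a rounded tip. It stands 30 mm deep in the block with about 1 mm play; pull it straight up. Grip firmly (about 40 N), or it slips in the fingers while pushed in and turned.
- block_a: Wooden block holding the case key, 64 x 50 x 40 mm high, fixed to the table. Origin at the centre of its underside; its slot is in the middle of the top, long way along its x.
- lock_mouth (a point): Centre of the keyway's mouth, on top of the steel lock plate (44 x 44 mm, 4 mm above the top of the case). Axes of the case: z up, x towards the clear window. At rest the keyway's long way is along x. The bevelled mouth, 27 x 16 mm, narrows over 4 mm to a slot 19 x 8 mm through a fixed 4 mm face plate, then on into the plug. Key home: head's middle 25 mm above this point.
- lock_floor (a point): Floor of the keyway, on its axis, 36 mm below the mouth; the tip rests here when the key is fully home. Two sticky pins, one from each narrow end, drag at the blade 12 to 28 mm below the mouth; they yield to some 3 to 15 N downward, a small wiggle helps. Only when home is the blade clear below the face plate so that it can turn; turned, the key is trapped.
- plug (a joint): Angle of the lock's plug, rad: 0 at rest (the spring returns it there), growing clockwise seen from above, stop at 1.57. Return spring about 0.1 N m at the stop. The key has about 0.13 rad of play in the keyway, so the key must turn a little further than the plug.
- case: The grey steel tester case, 240 (x) x 200 (y) x 85 mm high, fixed to the table; origin at the centre of its underside. The lock is at x = -80 mm, y = 0. A clear window covers the far part; a small steel bolt beside the lock draws back as the plug turns (it and its guides stand 10 mm above the top, 55 mm to the y side).
- other_key: Another key, not for this lock: round steel rod of 12 mm diameter with a ball head of 28 mm, 70 mm long, standing 30 mm deep in its own wooden block. Origin at its lower end. Leave it.
- block_b: Wooden block holding the other key, 64 x 50 x 40 mm high, fixed. Origin at the centre of its underside.
- compact1: Black powder compact, a disc of 64 mm diameter, 20 mm high, on the table; origin under its centre. Leave it.
- compact2: The same kind of compact, lying on the clear window of the case; origin under its centre. Leave it.
- cream_jar: White jar, 68 mm diameter, 48 mm high; origin under its centre. Leave it.
- pump1: White bottle, 54 mm diameter, 110 mm high; origin under its centre. Leave it.
- pump2: The same kind of bottle. Leave it.
- lipstick: Lipstick standing upright, 22 mm diameter, 72 mm high; origin under its centre. Leave it.
- tape_roll: Flat paper tape roll, 90 mm diameter, 24 mm high; origin under its centre. Leave it.

How it is judged:
By the outcome, as a careful person would: the job done as asked, in the order asked, and still so for the second after the job is handed in, while the arm keeps its last pose, push and grip.
It also fails if it takes over 45 s, if anything falls off the work surface, if the arm or the gripper's body presses on something with over 40 N, if the wrist force passes 120 N, or if a joint passes its speed limit or range.

## Working session

There is one attempt and no reset: what is moved stays moved. The work goes in short steps, Python scripts to look and compute and a tool call to move; the robot and the scene stay as the last step left them, time stands still between calls to the robot, and variables do not carry over. Pictures are saved under pics/ and viewed, at most 10 in all, crops included, and the job is handed in when it is done.

Besides the shell and the picture viewer there is one more tool, called after "Call:" as a command line: name --pt "numbers of a row" for each row, then --argument value for the rest. step_arm: Moves the arm, as the interface text tells. Its arguments: {"type":"object","properties":{"deltas":{"type":"array","items":{"type":"array","items":{"type":"number"}}},"newtons":{"type":"number"}},"required":["deltas"]}

```bash
mkdir -p pics; ls
cat > h.py <<'E'
from workcell import *
import numpy as np, cv2
def cam(n,save=None):
    c=read_camera(n)
    if save: cv2.imwrite('pics/'+save,c['image'][:,:,::-1])
    np.savez('last_%s.npz'%n,**c)
    return c
def pts(c):
    z=c['z_map'];K=c['K'];v,u=np.mgrid[:480,:640]
    P=np.stack([(u-K[0,2])/K[0,0]*z,(v-K[1,2])/K[1,1]*z,z],-1)
    T=c['world_from_camera'];return P@T[:3,:3].T+T[:3,3]
E
python3 - <<'E'
from h import *
s=get_state();print({k:s[k] for k in s})
try: print(grasp_offset)
except Exception as e: print(e)
a=cam('scene','scene0.png');b=cam('top','top0.png')
for c in(a,b): print(c['K'],c['world_from_camera'].round(3),(c['z_map']>0).mean())
E
```

```text
pics
{'clock': 0.0, 'joint_pos': array([-1.26559601e+00,  3.14016844e-01,  4.49661101e-02,  1.30362341e+00,
        2.19786052e-05,  1.43123489e+00]), 'qvel': array([-0.00071363, -0.00044389,  0.00166716,  0.0013436 ,  0.0015256 ,
        0.00085863]), 'tau': array([ 2.24345663e-04, -4.80630434e+01,  2.98530471e+01,  1.95757969e-02,
       -5.41233294e-05,  7.85283220e-06]), 'tcp_pos': array([ 0.24724715, -0.51854454,  0.23039428]), 'orientation': array([-9.36598876e-04,  9.75374679e-01,  2.20552384e-01, -6.67193389e-05]), 'wrist_force': array([0.21952977, 0.49665634, 0.2071152 ]), 'ft_torque': array([ 0.01767945, -0.02292374,  0.0057986 ]), 'grip_force': 0.0, 'finger_gap': 0.085235902258465}
0.0187
[[478.80916965   0.         316.92848561]
 [  0.         478.80916965 246.40283605]
 [  0.           0.           1.        ]] [[-0.608  0.435 -0.664  1.293]
 [ 0.793  0.314 -0.521  0.545]
 [-0.018 -0.844 -0.536  0.645]
 [ 0.     0.     0.     1.   ]] 0.9960709635416667
[[520.12935732   0.         327.6809373 ]
 [  0.         520.12935732 235.15640488]
 [  0.           0.           1.        ]] [[ 1.800e-02 -9.960e-01  8.900e-02  5.070e-01]
 [-1.000e+00 -1.800e-02  3.000e-03  2.000e-03]
 [-1.000e-03 -8.900e-02 -9.960e-01  1.299e+00]
 [ 0.000e+00  0.000e+00  0.000e+00  1.000e+00]] 0.9960872395833333
```

View pics/top0.png

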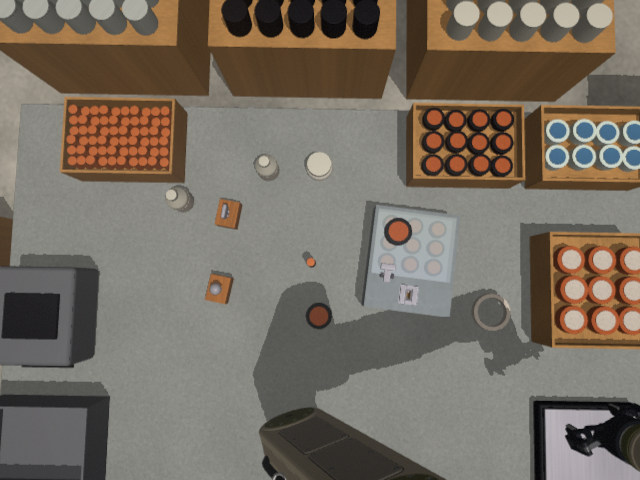

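View pics/scene0.png

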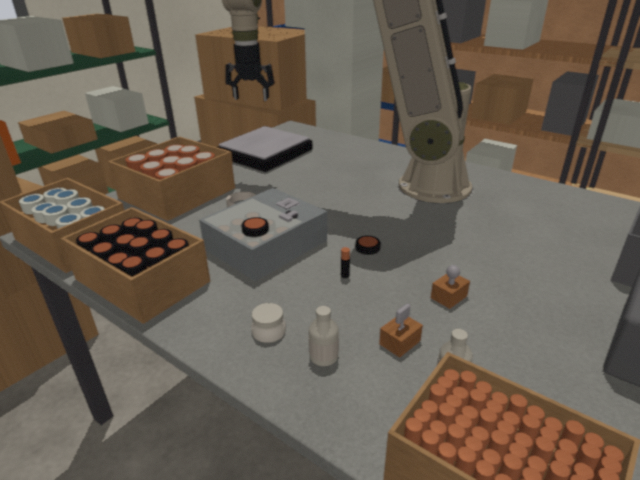

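The top view shows the case key's block at (228,213), the other key at (218,289) and the lock at (408,294). The scene view shows the flat head at (403,318). Next I'll measure these from depth.

Run:
```python
from h import *
c=dict(np.load('last_top.npz'));P=pts(c);im=c['image'];hsv=cv2.cvtColor(im,cv2.COLOR_RGB2HSV)
def box(m,name):
    q=P[m][:,:2].astype(np.float32);(x,y),(w,h),a=cv2.minAreaRect(q*1000)
    print(name,len(q),round(x,1),round(y,1),round(w,1),round(h,1),round(a,1),'med',(P[m].mean(0)*1000).round(1))
R=np.zeros((480,640),bool)
def roi(u0,u1,v0,v1):
    r=R.copy();r[v0:v1,u0:u1]=1;return r
z=P[...,2]
r=roi(205,250,190,235)
box(r&(z>.034)&(z<.046),'blockA top');box(r&(z>.060),'keyhead')
r=roi(350,470,195,325)
box(r&(z>.078),'case')
r=roi(396,422,280,308);print(np.round(z[284:306:3,398:420:2]*1000))
box(r&(z>.0865)&(z<.095),'plate')
u=im[280:308,396:422].mean(2).astype(int);print(u)
c=dict(np.load('last_scene.npz'));P=pts(c);z=P[...,2]
r=roi(375,425,295,355);box(r&(z>.055),'keyhead scene');box(r&(z>.036)&(z<.044)&True,'top scene')
a=cv2.resize(im[270:318,380:440],None,fx=6,fy=6,interpolation=2)
b=cv2.resize(im[190:238,200:260],None,fx=6,fy=6,interpolation=2)
cv2.imwrite('pics/crop1.png',np.hstack([a,b])[:,:,::-1])
```

```text
blockA top 450 668.7 252.6 51.3 64.2 80.8 med [667.7 250.8  40.1]
keyhead 94 584.6 135.4 308.0 30.0 54.2 med [652.1 226.9 197.4]
case 8858 564.7 -149.6 288.1 240.6 83.7 med [ 558.3 -190.3   97.6]
[[87. 84. 82. 85. 80. 86. 84. 86. 81. 82. 88.]
 [85. 83. 88. 90. 91. 87. 88. 90. 85. 90. 86.]
 [87. 89. 91. 91. 91. 84. 85. 94. 86. 88. 81.]
 [82. 89. 87. 92. 89. 60. 86. 85. 89. 87. 84.]
 [89. 88. 86. 94. 83. 58. 86. 88. 90. 88. 85.]
 [84. 89. 88. 89. 82. 87. 84. 91. 88. 86. 86.]
 [82. 89. 88. 89. 89. 89. 91. 91. 92. 86. 85.]
 [87. 89. 86. 85. 85. 88. 85. 85. 87. 85. 86.]]
plate 362 483.2 -184.5 62.2 58.7 0.9 med [ 481.7 -183.3   89.1]
[[144 143 144 145 143 142 141 143 143 144 145 145 143 143 144 143 145 143
  143 141 140 141 141 142 140 140]
 [144 145 145 145 144 143 141 143 144 145 145 143 144 144 141 144 143 142
  142 141 141 141 142 140 141 140]
 [144 145 145 142 143 142 142 143 143 144 145 145 142 143 142 142 144 143
  143 141 141 141 141 141 141 140]
 [145 144 143 145 145 129 124 129 129 142 146 145 144 144 143 144 144 143
  142 140 140 142 140 141 140 141]
 [144 144 142 144 156 135 1
[... 2024 characters left out ...]
52 146 146 146 145]
 [146 144 154 162 154 173 168 177 149 167 174 175 177 177 179 170 176 178
  178 181 152 142 144 145 146 147]
 [146 146 144 143 145 145 128 136 151 157 162 162 167 167 170 165 162 169
  173 177 162 146 143 145 145 147]
 [147 145 143 144 144 146 147 146 147 147 145 144 145 145 152 140 128 144
  155 161 148 142 143 143 144 146]
 [147 145 143 144 145 146 145 146 148 146 145 144 145 145 147 143 144 142
  143 143 141 144 142 143 143 143]
 [147 146 144 144 144 145 146 147 146 145 145 145 144 147 144 142 143 142
  142 142 143 143 143 142 142 141]]
keyhead scene 215 979.6 390.4 697.9 23.7 24.3 med [707.9 268.2 103.7]
top scene 574 672.1 250.9 51.9 67.9 81.5 med [677.5 254.2  39.3]
```

View pics/crop1.png

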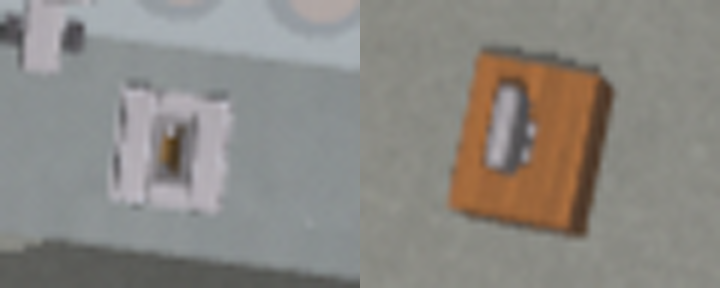

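The crop shows the keyway (dark slot, about 170,150 in the crop) and the flat key head standing in its slot. I'm moving now, passing the lock on the way so the wrist camera can see it.

Call:
step_arm --pt "24 40 0 0 0 8 1" --pt "24 40 0 0 0 8 1" --pt "24 40 0 0 0 8 1" --pt "24 40 0 0 0 8 1" --pt "24 40 0 0 0 8 1"

```text
clock: 0.6
tcp_pos: [0.3678, -0.3173, 0.231]
orientation: [-0.0, 0.84, 0.543, 0.0]
wrist_force: [0.3, -1.0, -0.2]
finger_gap: 0.0852
grip_force: 0.0
```

Call:
step_arm --pt "24 40 0 0 0 8 1" --pt "24 40 0 0 0 8 1" --pt "24 40 0 0 0 8 1" --pt "0 0 0 0 0 0 1"

```text
clock: 1.0
tcp_pos: [0.441, -0.1944, 0.2311]
orientation: [-0.001, 0.707, 0.707, 0.001]
wrist_force: [-0.0, -0.4, -0.5]
finger_gap: 0.0852
grip_force: 0.0
```

Run:
```python
from h import *
s=get_state();print(s['clock'],s['joint_pos'],s['tcp_pos'],s['orientation'])
c=cam('wrist','w1.png');print(c['K'],c['world_from_camera'].round(3),(c['z_map']>0).mean())
```

```text
1.0 [-0.58297297  0.13391862 -0.1842248   1.25355143  0.00158041  0.98704504] [ 0.44099274 -0.19440578  0.23107482] [-5.98686369e-04  7.06831513e-01  7.07381359e-01  6.83982592e-04]
[[365.23676187   0.         322.32306695]
 [  0.         365.23676187 239.78583662]
 [  0.           0.           1.        ]] [[ 1.     0.    -0.     0.441]
 [ 0.    -0.951 -0.31  -0.114]
 [-0.     0.31  -0.951  0.374]
 [ 0.     0.     0.     1.   ]] 0.9961555989583334
```

View pics/w1.png

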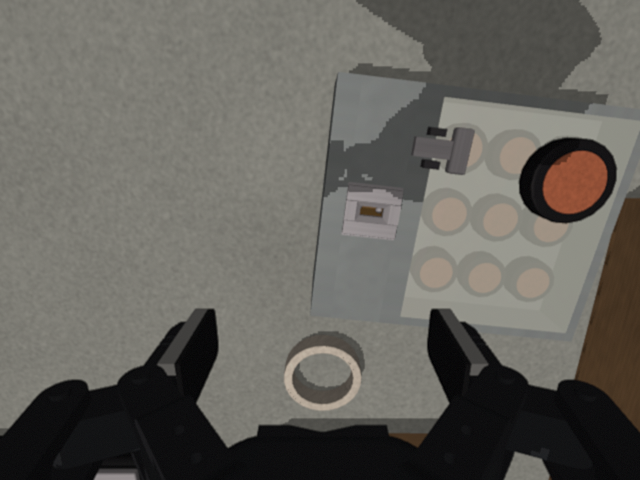

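The wrist view shows the lock plate centred near (372,212), the bolt at (440,148), and the case's left edge running from (337,73) to (312,315). I'll compute the lock pose from this.

```bash
cat >> h.py <<'E'
def plane(c,uv,h):
    K=c['K'];T=c['world_from_camera'];uv=np.atleast_2d(uv).astype(float)
    d=np.c_[(uv-K[[0,1],2])/K[0,0],np.ones(len(uv))]@T[:3,:3].T
    return T[:3,3]+d*((h-T[2,3])/d[:,2])[:,None]
def rect(c,m,h,name):
    cs,_=cv2.findContours(m.astype(np.uint8),0,1)
    k=max(cs,key=cv2.contourArea)[:,0];q=plane(c,k,h)[:,:2].astype(np.float32)*1000
    (x,y),(w,hh),a=cv2.minAreaRect(q);print(name,len(k),np.round([x,y,w,hh,a],1))
E
python3 - <<'E'
from h import *
for n,(u0,u1,v0,v1) in dict(wrist=(335,410,180,245),top=(396,422,280,308)).items():
    c=dict(np.load('last_%s.npz'%n));P=pts(c);z=P[...,2];im=c['image'];g=im.mean(2)
    def R(m):
        r=np.zeros_like(m);r[v0:v1,u0:u1]=m[v0:v1,u0:u1];return r
    hsv=cv2.cvtColor(im,cv2.COLOR_RGB2HSV)
    rect(c,R(g>(150)),.089,n+' plate')
    rect(c,R((hsv[...,1]>110)),.053,n+' floor(brown)')
    m=(z>.078)&(z<.093)
    k=cv2.morphologyEx(m.astype(np.uint8),cv2.MORPH_CLOSE,np.ones((9,9)))
    rect(c,k,.085,n+' case')
    print(n,'caseang via depth')
    if n=='wrist':
        # left edge line & top edge
        E=[]
        for v in range(90,300):
            uu=np.where(k[v,280:420])[0]
            if len(uu): E.append((uu[0]+280,v))
        q=plane(c,E,.085);l=cv2.fitLine(q[:,:2].astype(np.float32),cv2.DIST_HUBER,0,.001,.001).ravel()
        print('edge',l, np.degrees(np.arctan2(l[1],l[0])))
    a=cv2.resize(im[v0:v1,u0:u1],None,fx=8,fy=8,interpolation=cv2.INTER_CUBIC);cv2.imwrite('pics/lock_%s.png'%n,a[:,:,::-1])
E
```

```text
wrist plate 39 [ 468.4 -171.4    3.4   13.7   85.2]
wrist floor(brown) 48 [ 484.9 -191.7    6.8   17.9   83.5]
wrist case 1060 [ 562.1 -193.2  200.3  243.4   83.6]
wrist caseang via depth
edge [ 0.11134669  0.9937816   0.44231093 -0.17308003] 83.60704
top plate 93 [ 480.4 -183.1   45.    46.    84.4]
top floor(brown) 8 [ 4.801e+02 -1.888e+02  7.200e+00  4.800e+00  2.000e-01]
top case 371 [ 559.8 -192.3  200.6  240.    83.7]
top caseang via depth
```

View pics/lock_wrist.png

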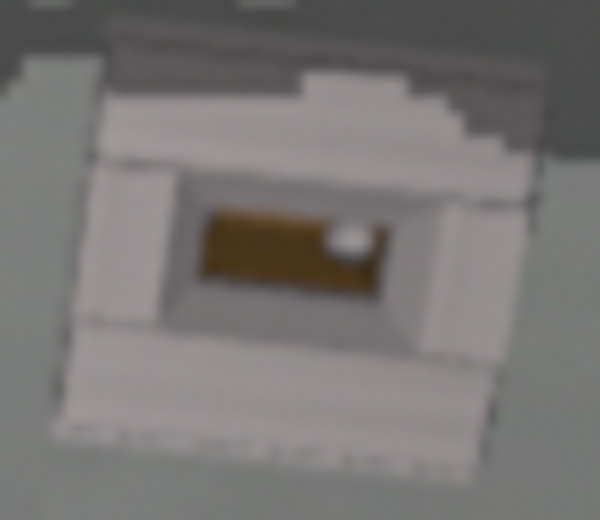

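Lock mouth is at about (481,-184) mm with case yaw -6.4°; the case outline, plate and mouth corners all agree. Now I'll go above the key.

Call:
step_arm --pt "21 41 0 0 0 7.4 1" --pt "21 41 0 0 0 7.4 1" --pt "21 41 0 0 0 7.4 1" --pt "21 41 0 0 0 7.4 1" --pt "21 41 0 0 0 7.4 1"

```text
clock: 1.55
tcp_pos: [0.5449, 0.0059, 0.2311]
orientation: [-0.0, 0.449, 0.893, -0.0]
wrist_force: [1.5, -1.0, 0.7]
finger_gap: 0.0853
grip_force: 0.0
```

Call:
step_arm --pt "21 41 0 0 0 7.4 1" --pt "21 41 0 0 0 7.4 1" --pt "21 41 0 0 0 7.4 1" --pt "21 41 0 0 0 7.4 1" --pt "21 41 0 0 0 7.4 1"

```text
clock: 2.05
tcp_pos: [0.6505, 0.2107, 0.2308]
orientation: [-0.0, 0.143, 0.99, -0.0]
wrist_force: [0.9, -1.0, 0.1]
finger_gap: 0.0858
grip_force: 0.0
```

Call:
step_arm --pt "15 30 0 0 0 6.9 1" --pt "0 0 0 0 0 0 1"

```text
clock: 2.25
tcp_pos: [0.6658, 0.243, 0.2287]
orientation: [-0.001, 0.082, 0.997, 0.0]
wrist_force: [0.6, -0.5, -0.2]
finger_gap: 0.0852
grip_force: 0.0
```

Run:
```python
from h import *
s=get_state();print(s['clock'],s['joint_pos'],s['tcp_pos'],s['orientation'],np.degrees(2*np.arctan2(s['orientation'][2],s['orientation'][1])))
c=cam('wrist','w2.png');P=pts(c);z=P[...,2];g=c['image']
print(c['world_from_camera'].round(3))
m=(np.abs(P[...,0]-.669)<.05)&(np.abs(P[...,1]-.252)<.05)
rect(c,m&(z>.036)&(z<.044),.040,'block')
rect(c,m&(z>.075)&(z<.095),.086,'head')
q=P[m&(z>.06)&(z<.095)];print(len(q),q.mean(0),q.min(0),q.max(0))
```

```text
2.25 [2.36631852e-01 5.97539018e-01 4.80918399e-01 1.45576660e+00
 5.96361449e-04 4.01203676e-01] [0.66577982 0.24303007 0.2287307 ] [-8.48826678e-04  8.21932911e-02  9.96616045e-01  3.37417055e-05] 170.570701855287
[[ 0.164  0.938  0.305  0.588]
 [ 0.986 -0.156 -0.051  0.256]
 [-0.     0.309 -0.951  0.372]
 [ 0.     0.     0.     1.   ]]
block 240 [669.2 252.2  49.9  64.2  80.5]
head 94 [667.5 252.3   9.1  34.5  80.8]
514 [0.66658438 0.25238671 0.08360605] [0.65239992 0.24536089 0.06109591] [0.6855273  0.25915261 0.08823051]
```

View pics/w2.png

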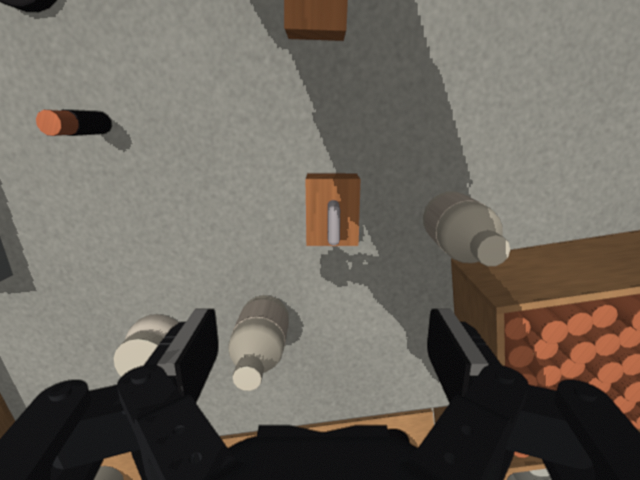

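The wrist view shows the key head at (334,222) in its block, with pumps at (465,230) and (255,350), clear of the fingers. Key head is at (668,252) mm with yaw -9.3°, and the tool yaw already matches. I'm descending with the fingers half shut.

Call:
step_arm --pt "1 5 -35 0 0 0 0" --pt "1 4 -40 0 0 0 0" --pt "0 0 -40 0 0 0 0" --pt "0 0 -35 0 0 0 0" --pt "0 0 -23 0 0 0 0"

```text
clock: 2.8
tcp_pos: [0.6647, 0.2466, 0.0552]
orientation: [-0.002, 0.086, 0.996, -0.001]
wrist_force: [0.3, -0.2, 0.6]
finger_gap: 0.0424
grip_force: 0.0
```

Call:
step_arm --pt "0 0 0 0 0 0 0" --pt "0 0 0 0 0 0 0"

```text
clock: 3.0
tcp_pos: [0.6665, 0.248, 0.0588]
orientation: [-0.0, 0.085, 0.996, -0.0]
wrist_force: [-0.4, -0.5, 0.5]
finger_gap: 0.0426
grip_force: 0.0
```

Run:
```python
from h import *
s=get_state();print(s['clock'],s['tcp_pos'],s['finger_gap'],s['wrist_force'])
c=cam('wrist','w3.png');P=pts(c);z=P[...,2]
m=(np.abs(P[...,0]-.667)<.022)&(np.abs(P[...,1]-.252)<.009)&(z>.062)&(z<.096)
q=P[m];print(len(q),q.mean(0),q.min(0),q.max(0));rect(c,m,.086,'head')
rect(c,m&(z>.082),.086,'head')
```

```text
3.0 [0.66645916 0.24795903 0.05876183] 0.04260354476537941 [-0.40407266 -0.47320313  0.52828643]
2507 [0.66436792 0.2528735  0.08240841] [0.65205639 0.24516423 0.06204487] [0.68524352 0.25914554 0.08761333]
head 231 [663.1 253.2   9.5  43.2  80.1]
head 184 [667.5 252.5   9.5  34.3  80.1]
```

View pics/w3.png

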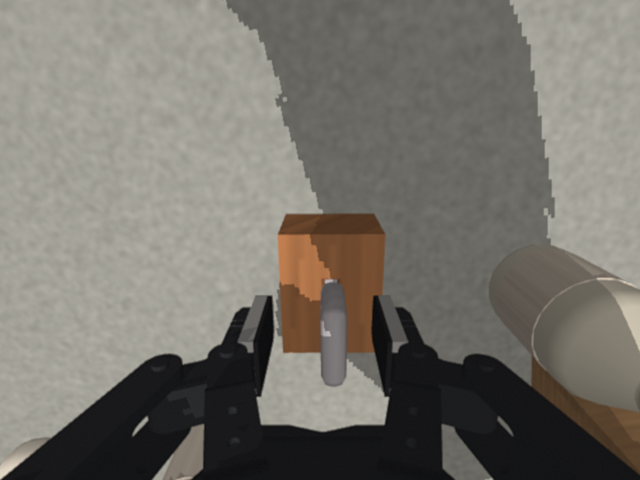

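The key head (333,330) lies between the fingers at (255,340) and (390,340), a few mm to the right of centre. I'll correct that and grip.

Call:
step_arm --pt "1 4.5 -3 0 0 0 0" --pt "0 0 0 0 0 0 0" --pt "0 0 0 0 0 0 0"

```text
clock: 3.35
tcp_pos: [0.668, 0.2548, 0.0564]
orientation: [0.001, 0.084, 0.996, 0.0]
wrist_force: [0.4, -0.5, -0.0]
finger_gap: 0.0428
grip_force: 0.0
```

Call:
step_arm --pt "0 0 0 0 0 0 -1" --pt "0 0 0 0 0 0 -1" --pt "0 0 0 0 0 0 -1" --pt "0 0 0 0 0 0 -1" --pt "0 0 0 0 0 0 -1" --newtons 50

```text
clock: 3.85
tcp_pos: [0.6673, 0.2534, 0.0555]
orientation: [-0.0, 0.084, 0.996, -0.001]
wrist_force: [-2.7, -5.5, 3.3]
finger_gap: 0.0091
grip_force: 51.3
```

Call:
step_arm --pt "0 -0.5 4 0 0 0 -1" --pt "0 0 8 0 0 0 -1" --pt "0 0 12 0 0 0 -1" --pt "0 0 20 0 0 0 -1" --pt "0 0 30 0 0 0 -1"

```text
clock: 4.35
tcp_pos: [0.6666, 0.2548, 0.1294]
orientation: [-0.001, 0.083, 0.997, 0.001]
wrist_force: [0.6, -0.1, -0.7]
finger_gap: 0.0091
grip_force: 50.8
```

Call:
step_arm --pt "0 0 40 0 0 0 -1" --pt "0 0 36 0 0 0 -1" --pt "0 0 0 0 0 0 -1"

```text
clock: 4.65
tcp_pos: [0.6705, 0.2559, 0.2141]
orientation: [0.006, 0.083, 0.996, 0.003]
wrist_force: [1.1, 0.1, -0.6]
finger_gap: 0.0091
grip_force: 50.8
```

Run:
```python
from h import *
s=get_state();print(s['clock'],s['tcp_pos'],s['orientation'],s['finger_gap'],s['wrist_force'],s['joint_pos'])
c=cam('wrist','w4.png')
```

```text
4.65 [0.67054295 0.25588966 0.21414309] [0.00613146 0.08337801 0.9964943  0.00310164] 0.009058498833841052 [ 1.11899106  0.07228947 -0.61865012] [0.2520946  0.60277554 0.45446636 1.40886531 0.00181895 0.41906079]
```

View pics/w4.png

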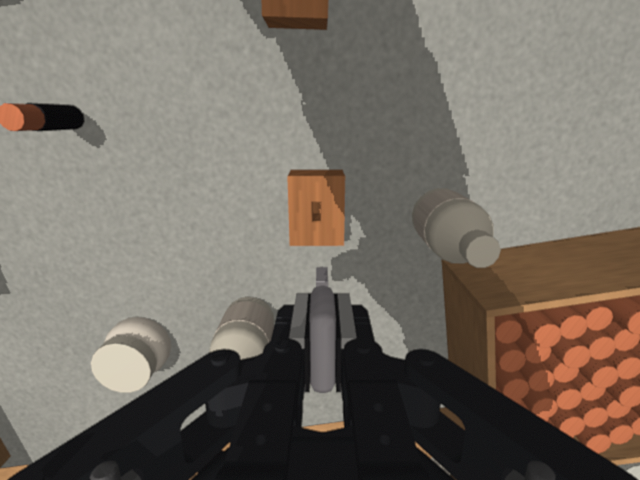

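The key is out: the slot at (316,211) is empty and the key hangs straight in the fingers, blade at (321,275). Carrying it to the lock.

Call:
step_arm --pt "-10 -22 0 0 0 0.6 -1" --pt "-16 -37 0 0 0 0.6 -1" --pt "-16 -38 0 0 0 0.6 -1" --pt "-16 -38 0 0 0 0.6 -1" --pt "-16 -38 0 0 0 0.6 -1"

```text
clock: 5.2
tcp_pos: [0.5921, 0.0804, 0.2045]
orientation: [-0.0, 0.057, 0.998, 0.001]
wrist_force: [1.5, -0.1, 0.4]
finger_gap: 0.0094
grip_force: 50.9
```

Call:
step_arm --pt "-16 -38 0 0 0 0.3 -1" --pt "-16 -38 0 0 0 0 -1" --pt "-16 -38 0 0 0 0 -1" --pt "-16 -38 0 0 0 0 -1" --pt "-16 -37 0 0 0 0 -1"

```text
clock: 5.7
tcp_pos: [0.5124, -0.1088, 0.2047]
orientation: [-0.0, 0.055, 0.998, 0.001]
wrist_force: [-0.4, -1.2, 0.3]
finger_gap: 0.009
grip_force: 50.8
```

Call:
step_arm --pt "-16 -38 0 0 0 0 -1" --pt "-11 -25 -10 0 0 0 -1" --pt "-6 -12.5 -20 0 0 0 -1" --pt "0 0 -20 0 0 0 -1" --pt "0 0 -5 0 0 0 -1"

```text
clock: 6.2
tcp_pos: [0.4787, -0.1828, 0.1477]
orientation: [-0.002, 0.056, 0.998, 0.002]
wrist_force: [0.4, 1.1, -1.0]
finger_gap: 0.0095
grip_force: 50.8
```

Call:
step_arm --pt "0 0 0 0 0 0 -1" --pt "0 0 0 0 0 0 -1" --pt "0 0 0 0 0 0 -1" --pt "0 0 0 0 0 0 -1"

```text
clock: 6.6
tcp_pos: [0.4812, -0.1835, 0.1512]
orientation: [0.001, 0.055, 0.999, -0.0]
wrist_force: [0.3, 0.1, -0.5]
finger_gap: 0.0091
grip_force: 50.8
```

Run:
```python
from h import *
s=get_state();print(s['clock'],s['tcp_pos'],s['orientation'],np.degrees(2*np.arctan2(s['orientation'][2],s['orientation'][1])),s['wrist_force'],s['joint_pos'])
a=cam('wrist');b=cam('scene')
v=cv2.resize(a['image'][130:400,220:480],None,fx=1.6,fy=1.6,interpolation=2)
P=pts(b);T=b['world_from_camera'];q=np.linalg.inv(T)@np.r_[.481,-.184,.1,1];uv=b['K']@q[:3];uv/=uv[2];print(uv)
x,y=uv[:2].astype(int);w=cv2.resize(b['image'][y-45:y+45,x-32:x+32],None,fx=4.8,fy=4.8,interpolation=2)
cv2.imwrite('pics/hov.png',np.hstack([v,w])[:,:,::-1]);print(x,y,v.shape,w.shape)
```

```text
6.6 [ 0.48115819 -0.18352304  0.15122686] [ 8.00899582e-04  5.47124475e-02  9.98501792e-01 -2.79301334e-04] 173.727280909412 [ 0.30259091  0.10032231 -0.47812156] [-5.20497300e-01  2.35817697e-01 -2.58728222e-01  1.07456836e+00
  2.20266292e-04 -4.11017513e-01]
[287.42903777 198.02895311   1.        ]
287 198 (432, 416, 3) (432, 307, 3)
```

View pics/hov.png

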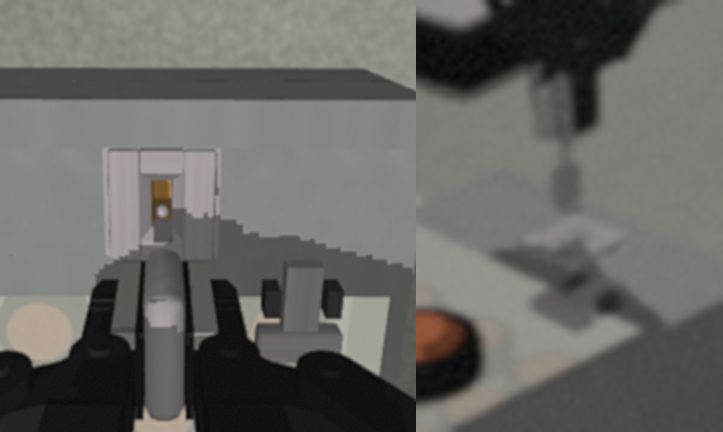

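The plate columns (105–219 in the crop) centre at 162 and the key at about 165, so the key needs roughly 1 mm toward -y. The scene view shows the blade hanging above the lock plate. I'll check x from this view numerically.

Run:
```python
from h import *
c=dict(np.load('last_wrist.npz'))
f=lambda x,y:((x+.5)/1.6-.5+220,(y+.5)/1.6-.5+130)
q=plane(c,[f(106,148),f(219,149),f(105,257),f(162,162.5),f(162,203)],.089)*1000
print(q.round(1),'far edge->centre',q[:2].mean(0)+22*np.array([.994,-.111,0]))
print(c['world_from_camera'].round(3))
print(plane(c,[f(165,350)],.13)*1000, get_state()['tcp_pos'])
b=c['image'][225:290,321].astype(int).mean(1);print(b.astype(int))
```

```text
[[ 456.  -201.7   89. ]
 [ 460.9 -160.9   89. ]
 [ 499.3 -208.2   89. ]
 [ 463.7 -182.1   89. ]
 [ 479.5 -183.8   89. ]] far edge->centre [ 480.34940737 -183.72908685   89.        ]
[[ 0.11   0.944  0.31   0.402]
 [ 0.994 -0.104 -0.035 -0.174]
 [-0.001  0.312 -0.95   0.294]
 [ 0.     0.     0.     1.   ]]
[[ 515.28518658 -186.65738105  130.        ]] [ 0.48086639 -0.1835413   0.15093734]
[157 162 160 158 158 158 160 160 162 162 161 163 162 139 115 110 109 101
  88  83  83  82  83  83  82  83  83  82  74  63  57  58  71 106 134 150
 162 171 168 156 129  93  82  86  85  85  86  86  87  86  86  86  86  86
  84  90 118 141 125 103  93  86  85  86  84]
```

Call:
step_arm --pt "-0.3 -0.6 -6 0 0 0 -1" --pt "0 0 -7 0 0 0 -1" --pt "0 0 -5 0 0 0 -1" --pt "0 0 -2 0 0 0 -1" --pt "0 0 0 0 0 0 -1" --newtons 60

```text
clock: 7.2
tcp_pos: [0.4797, -0.184, 0.1296]
orientation: [-0.001, 0.055, 0.998, 0.0]
wrist_force: [0.1, 0.8, -0.6]
finger_gap: 0.009
grip_force: 60.0
```

Call:
step_arm --pt "0 0 -2 0 0 0 -1" --pt "0 0 -2 0 0 0 -1" --pt "0 0 0 0 0 0 -1"

```text
clock: 7.5
tcp_pos: [0.48, -0.1842, 0.1261]
orientation: [-0.0, 0.055, 0.998, 0.0]
wrist_force: [0.4, -0.2, -0.9]
finger_gap: 0.0094
grip_force: 60.0
```

Call:
step_arm --pt "0 0 -2 0 0 0 -1" --pt "0 0 -2 0 0 0 -1" --pt "0 0 -2 0 0 0 -1" --pt "0 0 0 0 0 0 -1"

```text
clock: 7.9
tcp_pos: [0.4797, -0.184, 0.12]
orientation: [-0.0, 0.055, 0.998, 0.0]
wrist_force: [-0.4, 0.4, -0.3]
finger_gap: 0.0088
grip_force: 60.4
```

Call:
step_arm --pt "0 0 -2 0 0 1 -1" --pt "0 0 -2 0 0 -1 -1" --pt "0 0 -2 0 0 -1 -1" --pt "0 0 0 0 0 1 -1"

```text
clock: 8.3
tcp_pos: [0.4775, -0.184, 0.1137]
orientation: [-0.003, 0.055, 0.998, -0.0]
wrist_force: [-5.9, -1.9, -1.1]
finger_gap: 0.0087
grip_force: 60.1
```

Call:
step_arm --pt "0 0 -2 0 0 1 -1" --pt "0 0 -2 0 0 -1 -1" --pt "0 0 -2 0 0 -1 -1" --pt "0 0 0 0 0 1 -1"

```text
clock: 8.7
tcp_pos: [0.4785, -0.1839, 0.108]
orientation: [-0.001, 0.055, 0.998, 0.0]
wrist_force: [-4.8, -1.5, 0.7]
finger_gap: 0.0091
grip_force: 60.4
```

Call:
step_arm --pt "0 0 -2 0 0 1 -1" --pt "0 0 -2 0 0 -1 -1" --pt "0 0 -2 0 0 -1 -1" --pt "0 0 0 0 0 1 -1"

```text
clock: 9.1
tcp_pos: [0.4799, -0.1845, 0.1028]
orientation: [-0.0, 0.055, 0.999, -0.0]
wrist_force: [-3.9, -1.1, 3.4]
finger_gap: 0.0089
grip_force: 60.7
```

Call:
step_arm --pt "0 0 -2 0 0 1 -1" --pt "0 0 -2 0 0 -1 -1" --pt "0 0 -1 0 0 -1 -1" --pt "0 0 0 0 0 1 -1"

```text
clock: 9.5
tcp_pos: [0.48, -0.1847, 0.0982]
orientation: [0.0, 0.055, 0.999, -0.001]
wrist_force: [-5.8, -1.3, 8.8]
finger_gap: 0.009
grip_force: 61.5
```

Call:
step_arm --pt "0 0 -2 0 0 1 -1" --pt "0 0 -1 0 0 -1 -1" --pt "0 0 0 0 0 -1 -1" --pt "0 0 0 0 0 1 -1"

```text
clock: 9.9
tcp_pos: [0.4802, -0.1849, 0.0978]
orientation: [0.001, 0.055, 0.999, -0.001]
wrist_force: [-11.5, 4.1, 27.8]
finger_gap: 0.0091
grip_force: 64.5
```

Fully down: height matches home and the push force has jumped. I'll ease the push slightly and start turning clockwise.

Call:
step_arm --pt "-0.7 0.2 1.5 0 0 0 -1" --pt "0 0 0 0 0 -4 -1" --pt "0 0 0 0 0 -6 -1" --pt "0 0 0 0 0 -6 -1" --pt "0 0 0 0 0 0 -1" --newtons 80

```text
clock: 10.4
tcp_pos: [0.48, -0.1845, 0.0982]
orientation: [0.001, 0.194, 0.981, -0.001]
wrist_force: [-7.0, 1.3, 16.8]
finger_gap: 0.0088
grip_force: 79.6
```

```bash
cat > st.py <<'E'
from h import *
s=get_state();o=s['orientation'];print(s['clock'],s['tcp_pos'],'yaw',np.degrees(2*np.arctan2(o[2],o[1])),o.round(3),s['wrist_force'].round(1),s['ft_torque'].round(2),s['joint_pos'].round(2),s['finger_gap'])
E
python3 st.py
```

```text
10.4 [ 0.47999126 -0.1844822   0.09817148] yaw 157.63600427272542 [ 0.001  0.194  0.981 -0.001] [-7.   1.3 16.8] [0.32 1.54 0.03] [-0.52  0.28 -0.34  0.95 -0.   -0.13] 0.008784893795886949
```

Call:
step_arm --pt "-0.3 0 0.5 0 0 -8 -1" --pt "0 0 0 0 0 -8 -1" --pt "0 0 0 0 0 -8 -1" --pt "0 0 0 0 0 -8 -1" --pt "0 0 0 0 0 0 -1"

```text
clock: 10.9
tcp_pos: [0.4803, -0.1838, 0.0982]
orientation: [0.001, 0.457, 0.89, 0.001]
wrist_force: [-4.3, 3.0, 13.5]
finger_gap: 0.0087
grip_force: 79.0
```

```bash
python3 st.py
```

```text
10.9 [ 0.48030275 -0.18383134  0.09822374] yaw 125.63136524645745 [0.001 0.457 0.89  0.001] [-4.3  3.  13.5] [0.71 0.8  0.04] [-0.52  0.28 -0.35  0.95  0.    0.43] 0.008747071452130478
```

Call:
step_arm --pt "0 0 0 0 0 -8 -1" --pt "0 0 0 0 0 -8 -1" --pt "0 0 0 0 0 -8 -1" --pt "0 0 0 0 0 -8 -1" --pt "0 0 0 0 0 -8 -1"

```text
clock: 11.4
tcp_pos: [0.4814, -0.1836, 0.0983]
orientation: [0.002, 0.734, 0.679, 0.002]
wrist_force: [-0.6, 4.4, 10.7]
finger_gap: 0.0089
grip_force: 78.7
```

Call:
step_arm --pt "0 0 0 0 0 -4 -1" --pt "0 0 0 0 0 -3 -1" --pt "0 0 0 0 0 -2 -1" --pt "0 0 0 0 0 0 -1"

```text
clock: 11.8
tcp_pos: [0.4816, -0.1837, 0.0983]
orientation: [0.002, 0.784, 0.621, 0.002]
wrist_force: [0.2, 4.2, 11.1]
finger_gap: 0.0089
grip_force: 78.6
```

```bash
python3 st.py
```

```text
11.8 [ 0.48159485 -0.18373221  0.09826815] yaw 76.79243476785622 [0.002 0.784 0.621 0.002] [ 0.2  4.2 11.1] [0.79 0.05 0.12] [-0.52  0.28 -0.34  0.94  0.    1.28] 0.008879335325856726
```

Torque is 0.12 N m, about the spring's value, so the stop isn't clearly reached yet. Turning a little further to feel it.

Call:
step_arm --pt "0 0 0 0 0 -2 -1" --pt "0 0 0 0 0 -2 -1" --pt "0 0 0 0 0 0 -1" --pt "0 0 0 0 0 0 -1"

```text
clock: 12.2
tcp_pos: [0.4816, -0.1838, 0.0982]
orientation: [0.002, 0.805, 0.594, 0.002]
wrist_force: [0.6, 3.9, 10.9]
finger_gap: 0.0088
grip_force: 78.6
```

```bash
python3 st.py
```

```text
12.2 [ 0.48155114 -0.18375541  0.09823614] yaw 72.85296994844916 [0.002 0.805 0.594 0.002] [ 0.6  3.9 10.9] [0.81 0.08 0.18] [-0.52  0.28 -0.34  0.94  0.    1.35] 0.008755924003356029
```

Call:
step_arm --pt "0 0 0 0 0 -2 -1" --pt "0 0 0 0 0 -2 -1" --pt "0 0 0 0 0 0 -1" --pt "0 0 0 0 0 0 -1" --newtons 100

```text
clock: 12.6
tcp_pos: [0.4816, -0.1838, 0.0983]
orientation: [0.002, 0.825, 0.566, 0.002]
wrist_force: [-0.3, 4.6, 10.9]
finger_gap: 0.009
grip_force: 97.8
```

```bash
python3 st.py
python3 - <<'E'
from h import *
a=cam('top');b=cam('wrist');o=np.load('last_top.npz')
x=cv2.resize(a['image'][255:315,370:430],None,fx=6,fy=6,interpolation=2)
y=cv2.resize(b['image'][180:420,200:440],(360,360))
cv2.imwrite('pics/fin.png',np.hstack([x,y])[:,:,::-1])
E
```

```text
12.6 [ 0.48164681 -0.18381677  0.09829258] yaw 68.88906609086796 [0.002 0.825 0.566 0.002] [-0.3  4.6 10.9] [0.76 0.02 0.53] [-0.52  0.28 -0.34  0.94  0.    1.42] 0.008954300506470132
```

View pics/fin.png

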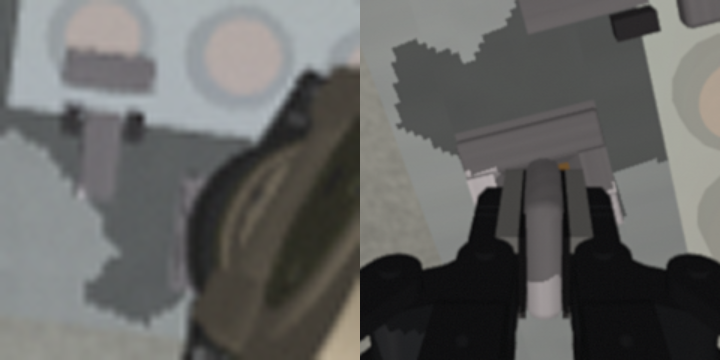

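The torque rose to 0.53 N m, which is the stop. In the top view the bolt's rod end went from row 282 to 287, about 12 mm, so the bolt is drawn back. The wrist view shows the key turned and held. I'll check that the hold is steady, then hand in.

Call:
step_arm --pt "0 0 0 0 0 0 -1" --pt "0 0 0 0 0 0 -1" --pt "0 0 0 0 0 0 -1" --pt "0 0 0 0 0 0 -1" --pt "0 0 0 0 0 0 -1"

```text
clock: 13.2
tcp_pos: [0.4817, -0.1838, 0.0983]
orientation: [0.002, 0.825, 0.566, 0.002]
wrist_force: [-0.2, 4.2, 11.0]
finger_gap: 0.0084
grip_force: 97.8
```

```bash
python3 st.py; python3 -c "
from workcell import *
print(hand_in())"
```

```text
13.2 [ 0.48167176 -0.18381387  0.09829842] yaw 68.89319231556632 [0.002 0.825 0.566 0.002] [-0.2  4.2 11. ] [0.77 0.06 0.5 ] [-0.52  0.28 -0.34  0.94  0.    1.42] 0.008434071506183388
the job is handed in; nothing more can be done
None
```

I handed the job in at about 13 s: the key is fully home, turned clockwise to the stop and still held, with the bolt drawn back about 12 mm; no verdict came back.

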